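# Date a gift box in the stamp press

### The arm

A 6-joint arm with a two-finger parallel gripper is mounted at the origin on a cart in front of the work surface, level with it; the furniture and walls round the work are solid. World frame = base frame: x ahead of the robot, y to its left, z up, the work surface at z = 0. Lengths are in m, angles in degrees, forces in N, time in s.
With the tool pointing down it reaches from about 0.4 to 0.825 m from the base axis. Payload 7 kg.
Tool frame: the origin (TCP) lies midway between the tips of the shut fingers; the grasp point (between the pads) lies 19 mm behind it; z points along the fingers, y is the line along which they close (so a half turn about z gives the same grasp; the last joint's range is limited). The gripper opens to 88 mm and grips with 3 to 60 N. Pads are 19 mm wide; open, the fingers measure 130 mm over their backs; the gripper's body (78 mm by 193 mm) begins 47 mm behind the grasp point.
Start: joints at [92.367, 20.546, 0.682, 0, -70.136, -16.507], TCP at [0.165, 0.655, 0.202] pointing down, gripper open.
Joint ranges: [-176.03, 176.03], [-82.01, 121.73], [-58.28, 71.71], [-173.87, 95.51], [-174.79, -0.11], [-173.66, 173.66]. Speed limits (degrees/s): [136.94, 136.94, 172.46, 180, 180, 180].

### API

Orientations are given as [roll, pitch, yaw] about the fixed x, y, z axes, in that order (R = Rz(yaw) Ry(pitch) Rx(roll)).
In Python, from plant import r gives the robot as it stands. The module is installed in compiled form; this text tells all that it offers.
- The arm moves only by the tool play_rows, never from a script. Its argument "rows" is a list of rows, each an object with "slide": the shift along the tool's x, y, z as a fraction of full scale, a list of three; "delta_rot": the turn, a rotation vector about the tool's x, y, z as a fraction of full scale, a list of three; "fingers": the opening, from -1 (shut) to 1 (fully open). In form: [{"slide": [x, y, z], "delta_rot": [rx, ry, rz], "fingers": fingers}, ...]. A call has 1 to 8 rows; each row shifts and turns the commanded pose from where the row before left it, along the tool's axes as they then stand; what a row does not reach is not made up. Full scale, the value 1, is 0.15 m for a shift and 0.08 rad for a turn. A row lasts 1/8 s, in which the tool goes at most 62.5 mm and 10.7 degrees, less where a joint would pass 70% of its speed; a pose out of reach is approached as far as the arm can. A call with a number of a shift or a turn outside -1 to 1 is refused whole. A call with a gripper value outside its range is refused whole. The fingers move at their own pace and stop on an object; "squeeze" is the grip in N (left out, the last holds). Time passes only in rows, so rows that do not move let the fingers close. It gives the time, the measured TCP pose, the force, the opening and the grip force at its end, in the units of the state.
- r.get_state(): the state, without advancing time (a new reading comes with each control period).
- r.capture(name): name is "scene" or "top" or "wrist"; returns a dict with "image" (400x640x3 uint8, blue, green, red), "fx", "fy", "cx", "cy" (pixels), "R" (3x3) and "t" (3): a world point X has camera coordinates R X + t; the wrist camera has in their place "T_tool_cam" (4x4, takes a point from camera to tool coordinates, whose origin is the TCP and whose axes are the flange's). Camera axes: x right, y down, z forward; pixel columns grow to the right and rows downward; lengths in m; the calibration is good to about 2 mm. A picture is of the moment at which its call begins: read the wrist's pose just before it. There is no depth.
- r.close_job(): hands the job in; it is judged then, once.
The state is a dict: "time_s": time; "joints": joint angles; "qd": joint speeds; "joint_torque": joint torques, N m; "tcp_pos": TCP position; "eef_rot": TCP orientation; "contact_force": force on the tool from outside, world axes, zero at the start; "moment": the same for the moment, N m; "gripper_width": finger opening in m; "gripper_force": force on a finger pad.
Only numpy, scipy, OpenCV 4.12 (cv2) and the standard library are available. Lean on these libraries where they do the work, as an engineer would, in place of code of your own. Each camera call takes 0.05 s, during which the arm holds its last target. There are 200 camera calls.

### The job

Slide the tan gift box end-on into the tunnel of the blue stamp press until it rests against the hidden stop inside, gently, because a hard push shifts the stop out of its setting. Then press the black palm knob all the way down so the date is stamped on the lid, and let it come back up, leaving the box in the press against its stop. Do not disturb the jars on the counter.

Things in the scene. Friction and masses are not known exactly. Their poses are not given: they have to be found in the camera images.
- box_mid (a point): Closed tan card gift box, loose, 64 x 120 x 32 mm, 0.11 to 0.17 kg, lying flat. The point is its centre, 16 mm above its underside. Its own y axis runs along the 120 mm length, its x axis across the 64 mm width, z up. Both ends are alike: either may go in first.
- press_mouth (a point): Blue bench stamp press, fixed to the counter. The point is the middle of the mouth's lower edge, on the bare aluminium deck (112 mm wide, top 12 mm above the counter, reaching 76 mm out before the mouth). x points into the tunnel, y left, z up. The mouth is 36 mm high; the tunnel is straight, 70 mm wide between cheeks flared in the first 12 mm. The cover's top is 69 mm above the counter.
- press_back (a point): Middle of the press's closed back, 112 mm behind the mouth, 30 mm above the counter; axes as at the mouth. Inside, out of sight, a stop plate 24 mm wide on the centre line is set somewhere from 53 to 83 mm behind the mouth, so 37 to 67 mm of the box stay outside. It is clamped by friction and gives way when the box bears on it with over 6.5 N. At the stop the resistance climbs at once, over and above the drag: a push of about 8 N in all is a sure sign.
- press_lip (a point): Middle of the cover's front top edge, straight above the mouth, 69 mm above the counter. Under the cover, 15 to 22 mm behind the mouth, the box's leading edge must lift a sprung rubber roller by 1.5 mm (2 to 3 N of resistance over a few mm). Deck and roller drag on the box all the way in, by 1 to 5 N, most when the push also bears down on it. None of that is the stop.
- knob_top (a point): Top centre of the round black palm knob (38 mm across) on the press, 167 mm above the counter when up, on the centre line 42 mm behind the mouth. It is pushed straight down.
- stamp_knob (a joint): Travel of the palm knob in m: 0 up, 0.020 all the way down. A spring returns it. The cushioned stamp under it meets the box's lid after 12 mm; the push needed grows from about 4 N to about 14 N at the bottom, where the knob has its own hard stop.
- honey_mid (a point): Honey jar with a yellow lid, 68 mm across, 112 mm high, loose; the point is its centre. To be left alone.
- jam_mid (a point): Pink jam jar with a pale lid, 74 mm across, 84 mm high, loose; the point is its centre. To be left alone.
- spice_mid (a point): Spice jar with a red cap, 44 mm across, 105 mm high, loose; the point is its centre. To be left alone.

How it is judged:
By the outcome, as a careful person would: the job done as asked, in the order asked, and still so for the second after the job is handed in, with the robot touching nothing.
It also fails if it takes over 72 s, if anything falls off the work surface, if the arm or the gripper's body presses on something with over 40 N, if the wrist force passes 120 N, or if a joint passes its speed limit or range.

## Working session

There is one attempt and no reset: what is moved stays moved. The work goes in short steps, Python scripts to look and compute and a tool call to move; the robot and the scene stay as the last step left them, time stands still between calls to the robot, and variables do not carry over. Pictures are saved under pics/ and viewed, at most 10 in all, crops included, and the job is handed in when it is done.

Besides the shell and the picture viewer there is one more tool, called after ">>>" as name([rows], argument=value, ...), one row to a line, values as JSON. play_rows: Moves the arm, as the interface text tells. Shift numbers are shares of 0.15 m and turn numbers shares of 0.08 rad, none past 1 either way. Its arguments: {"type":"object","properties":{"rows":{"type":"array"},"squeeze":{"type":"number"}},"required":["rows"]}

```bash
mkdir -p pics
cat > h.py <<'E'
import numpy as np, cv2
from plant import r
from scipy.spatial.transform import Rotation as Ro
def cap(n):
    s=r.get_state(); c=r.capture(n)
    if n=="wrist":
        T=np.eye(4);T[:3,:3]=Ro.from_euler('xyz',s['eef_rot'],degrees=True).as_matrix();T[:3,3]=s['tcp_pos']
        T=T@np.array(c['T_tool_cam']); c['R']=T[:3,:3].T; c['t']=-T[:3,:3].T@T[:3,3]
    c['R']=np.array(c['R']);c['t']=np.array(c['t'])
    return c
def ray(c,u,v):
    d=c['R'].T@np.array([(u-c['cx'])/c['fx'],(v-c['cy'])/c['fy'],1]); return -c['R'].T@c['t'],d
def plane(c,u,v,z):
    o,d=ray(c,u,v); return o+d*(z-o[2])/d[2]
def proj(c,X):
    p=c['R']@np.array(X)+c['t']; return c['fx']*p[0]/p[2]+c['cx'],c['fy']*p[1]/p[2]+c['cy']
E
python3 - <<'E'
from h import *
import pickle
print(r.get_state())
for n in ("scene","top"):
    c=cap(n);cv2.imwrite(f"pics/{n}.png",c['image']);pickle.dump(c,open(n+".pkl","wb"));print(n,-c['R'].T@c['t'],c['fx'])
E
```

```text
{'time_s': 0.0, 'joints': array([ 9.23671680e+01,  2.05901292e+01,  6.34474100e-01, -1.88024939e-02,
       -7.01366906e+01, -1.65087037e+01]), 'qd': array([ 0.16432831,  0.01180199, -0.02972288, -0.01190636, -0.00987273,
       -0.04047823]), 'joint_torque': array([ 1.60283129e-03, -5.82723749e+01,  2.93043405e+01,  6.99700847e+00,
        7.07450919e-03, -1.53832971e-04]), 'tcp_pos': array([0.16480281, 0.65402908, 0.20074693]), 'eef_rot': array([ 1.79906438e+02, -9.29631912e-03, -1.41479311e+01]), 'contact_force': array([ 0.17960961,  0.6765505 , -0.83351949]), 'moment': array([-0.03341454,  0.00559724, -0.05326919]), 'gripper_force': 0.0, 'gripper_width': 0.087565809669857}
scene [0.38831966 0.69764501 1.0648296 ] 453.1425764856065
top [ 0.47454231 -0.03864279  1.19199018] 464.28899290189077
```

View pics/scene.png

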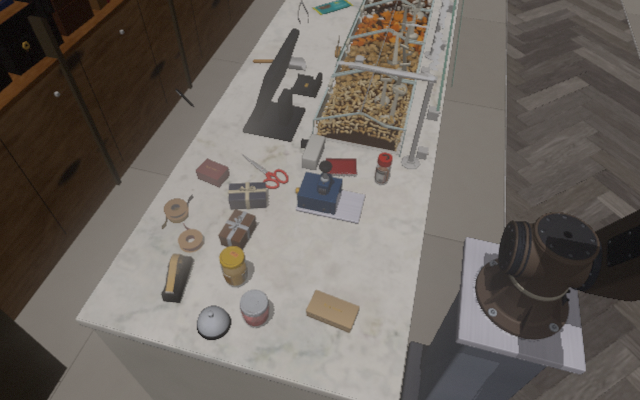

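View pics/top.png

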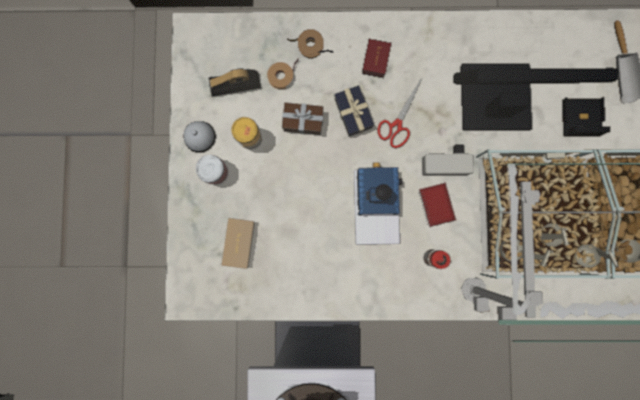

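The scene picture shows the tan box near (332,310), the blue press at (320,192) with its pale deck toward the robot, and honey/jam at (233,265)/(254,307). In the top picture the box is at (238,243), the press at (378,190) with deck centre (377,229), knob (380,194), and spice (438,259).

Run:
```python
from h import *
import pickle
c=pickle.load(open("top.pkl","rb"));s=pickle.load(open("scene.pkl","rb"))
print("tcp px",proj(c,[.165,.655,.2]),"x/y dirs",proj(c,[.5,0,0]),proj(c,[.6,0,0]),proj(c,[.5,.1,0]))
def rect(cam,roi,f):
    x0,y0,x1,y1=roi; m=np.zeros(cam['image'].shape[:2],np.uint8)
    h=cv2.cvtColor(cam['image'],cv2.COLOR_BGR2HSV)
    m[y0:y1,x0:x1]=f(h)[y0:y1,x0:x1]*255
    k=max(cv2.findContours(m,cv2.RETR_EXTERNAL,2)[0],key=cv2.contourArea)
    return cv2.minAreaRect(k),k
tan=lambda h:(h[...,0]>8)&(h[...,0]<25)&(h[...,1]>85)&(h[...,2]>90)
blue=lambda h:(h[...,0]>100)&(h[...,0]<125)&(h[...,1]>100)
for n,cam,roi in(("top",c,(200,200,280,290)),("scene",s,(290,280,370,340))):
    q,k=rect(cam,roi,tan);b=cv2.boxPoints(q)
    P=np.array([plane(cam,*p,.032) for p in b]);print(n,"box",q,P.mean(0),[np.round(np.linalg.norm(P[i]-P[i-1]),4) for i in (1,2)],P[:,:2].round(4).tolist())
q,k=rect(c,(345,150,415,225),blue);b=cv2.boxPoints(q);P=np.array([plane(c,*p,.069) for p in b]);print("press",q,P.round(4).tolist())
white=lambda h:(h[...,1]<28)&(h[...,2]>190)
q,k=rect(c,(350,214,410,250),white);P=np.array([plane(c,*p,.012) for p in cv2.boxPoints(q)]);print("deck",q,P.round(4).tolist())
dark=lambda h:(h[...,2]<45)
q,k=rect(c,(360,175,400,210),dark);print("knob",q,plane(c,*q[0],.16))
cv2.imwrite("pics/crop.png",np.hstack([cv2.resize(c['image'][150:260,340:460],None,fx=3.3,fy=3.3),cv2.resize(c['image'][190:300,190:310],None,fx=3.3,fy=3.3)]))
for n,p,z in(("honey",(245,129),.112),("jam",(209,167),.084),("spice",(438,259),.105)):print(n,plane(c,*p,z))
```

```text
tcp px (np.float64(-5.032986149542921), np.float64(387.8894403433243)) x/y dirs (np.float64(311.02568271687255), np.float64(228.66190203114678)) (np.float64(310.9996240140414), np.float64(189.86208206866434)) (np.float64(272.0735075589894), np.float64(228.7636945726038))
top box ((238.01922607421875, 236.90383911132812), (3.1378581523895264, 8.43299388885498), 11.309932708740234) [0.47926187 0.18127009 0.032     ] [np.float64(0.0209), np.float64(0.0079)] [[0.4698, 0.1871], [0.4903, 0.1832], [0.4888, 0.1755], [0.4682, 0.1794]]
scene box ((336.4655456542969, 309.0862121582031), (9.841852188110352, 2.0426487922668457), 21.801410675048828) [0.45322929 0.18424813 0.032     ] [np.float64(0.0055), np.float64(0.0244)] [[0.4656, 0.1853], [0.465, 0.1798], [0.4408, 0.1832], [0.4415, 0.1887]]
press ((378.5132751464844, 190.43899536132812), (43.97980880737305, 39.587886810302734), 88.26429748535156) [[0.6433, -0.1171, 0.069], [0.6459, -0.2134, 0.069], [0.5386, -0.2149, 0.069], [0.536, -0.1193, 0.069]]
deck ((377.0, 229.5), (27.0, 42.0), 90.0) [[0.5316, -0.1147, 0.012], [0.5312, -0.2212, 0.012], [0.463, -0.2201, 0.012], [0.4633, -0.1141, 0.012]]
knob ((390.0, 191.0), (0.0, 0.0), 0.0) [ 0.57996337 -0.18141147  0.16      ]
honey [0.73376806 0.15271659 0.112     ]
jam [0.64760284 0.24381056 0.084     ]
spice [ 0.42680902 -0.29768954  0.105     ]
```

View pics/crop.png

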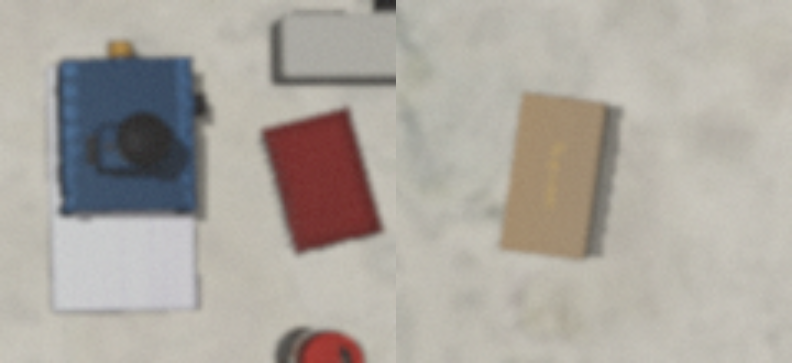

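The crop shows the press nearly axis-aligned, with deck corners about (52,310), (198,308). The box has corners (522,93), (606,104), (586,258), (500,247), so its long axis is about -8° from world x.

>>> play_rows([
  {"slide": [0.27,0.26,-0.04],"delta_rot": [0,0,0],"fingers": 1},
  {"slide": [0.27,0.26,-0.04],"delta_rot": [0,0,0],"fingers": 1},
  {"slide": [0.27,0.26,-0.04],"delta_rot": [0,0,0],"fingers": 1},
  {"slide": [0.27,0.26,-0.04],"delta_rot": [0,0,0],"fingers": 1},
  {"slide": [0.27,0.26,-0.04],"delta_rot": [0,0,0],"fingers": 1},
  {"slide": [0.27,0.26,-0.04],"delta_rot": [0,0,0],"fingers": 1},
  {"slide": [0.27,0.26,-0.04],"delta_rot": [0,0,0],"fingers": 1},
  {"slide": [0.27,0.26,-0.04],"delta_rot": [0,0,0],"fingers": 1},
])

```text
time_s: 1.1
tcp_pos: [0.4033, 0.2711, 0.2498]
eef_rot: [-180.0, 0.0, -14.1]
contact_force: [0.8, 1.3, 0.2]
gripper_width: 0.0874
gripper_force: 0.0
```

Run:
```python
from h import *
c=r.capture("wrist");print(np.round(c['T_tool_cam'],4).tolist(),c['fx']);s=r.get_state();print(s['tcp_pos'],s['eef_rot'],s['joints'],s['contact_force'])
```

```text
[[0.0002, -0.9681, -0.2506, 0.0663], [1.0, 0.0, 0.0006, -0.0006], [-0.0006, -0.2506, 0.9681, -0.183], [0.0, 0.0, 0.0, 1.0]] 345.74272963056774
[0.40530064 0.26691939 0.2506921 ] [ 1.79960004e+02 -5.19491629e-02 -1.42215554e+01] [ 5.67036843e+01  5.69701395e-01 -1.79098484e+01  6.55393287e-02
 -7.15412841e+01  1.90539797e+01] [ 1.77123159 -5.05679087  0.74593323]
```

>>> play_rows([
  {"slide": [0.25,0.225,0],"delta_rot": [0,0,0],"fingers": 1},
  {"slide": [0.25,0.225,0],"delta_rot": [0,0,0],"fingers": 1},
  {"slide": [0,0,0],"delta_rot": [0,0,-0.65],"fingers": 1},
  {"slide": [0,0,0],"delta_rot": [0,0,-0.65],"fingers": 1},
  {"slide": [0,0,0],"delta_rot": [0,0,0],"fingers": 1},
])

```text
time_s: 1.78
tcp_pos: [0.459, 0.1888, 0.2494]
eef_rot: [180.0, 0.0, -8.2]
contact_force: [-0.1, -0.2, -0.0]
gripper_width: 0.0879
gripper_force: 0.0
```

```bash
cat > mb.py <<'E'
from h import *
import sys
c=cap("wrist");s=r.get_state();print(s['tcp_pos'],s['eef_rot'],s['contact_force'],s['time_s'])
cv2.imwrite("pics/%s.png"%sys.argv[1],c['image'])
h=cv2.cvtColor(c['image'],cv2.COLOR_BGR2HSV)
m=cv2.inRange(h,(8,70,90),(25,255,255));m=cv2.morphologyEx(m,3,np.ones((7,7)))
k=max(cv2.findContours(m,0,2)[0],key=cv2.contourArea);q=cv2.minAreaRect(k)
P=np.array([plane(c,*p,.032) for p in cv2.boxPoints(q)]);print(cv2.boxPoints(q).tolist(),P.round(4).tolist(),P.mean(0),[np.linalg.norm(P[i]-P[i-1]).round(4) for i in(1,2)])
d=P[1]-P[0] if np.linalg.norm(P[1]-P[0])>np.linalg.norm(P[2]-P[1]) else P[2]-P[1];print("yaw",np.degrees(np.arctan2(d[1],d[0])))
E
python3 mb.py w1
```

```text
[0.45895662 0.18895454 0.24944166] [ 1.79986212e+02  2.02626464e-02 -8.25311949e+00] [-0.36938814  0.63537855 -0.15728189] 1.825
[[300.0, 111.0], [356.0, 111.0], [356.0, 212.0], [300.0, 212.0]] [[0.5265, 0.2065, 0.032], [0.5175, 0.1443, 0.032], [0.4, 0.1585, 0.032], [0.4097, 0.2254, 0.032]] [0.46340267 0.18367726 0.032     ] [np.float64(0.0629), np.float64(0.1183)]
yaw 173.1165269132401
```

View pics/w1.png

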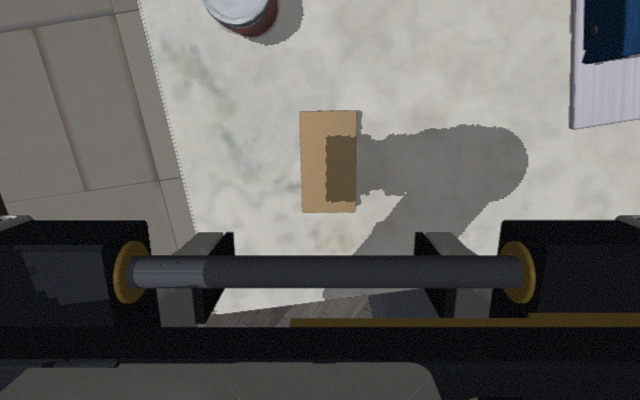

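The box fills (300,111)-(356,212), squarely aligned with the tool and between the fingers. It measures 63 x 118 mm, as it should.

>>> play_rows([
  {"slide": [0.03,0.03,0.4],"delta_rot": [0,0,0],"fingers": 1},
  {"slide": [0,0,0.4],"delta_rot": [0,0,0],"fingers": 1},
  {"slide": [0,0,0.4],"delta_rot": [0,0,0],"fingers": 1},
  {"slide": [0,0,0.3],"delta_rot": [0,0,0],"fingers": 1},
  {"slide": [0,0,0.12],"delta_rot": [0,0,0],"fingers": 1},
  {"slide": [0,0,0],"delta_rot": [0,0,0],"fingers": 1},
  {"slide": [0,0,0],"delta_rot": [0,0,0],"fingers": 0},
  {"slide": [0,0,0],"delta_rot": [0,0,0],"fingers": 0},
], squeeze=15)

```text
time_s: 2.82
tcp_pos: [0.4636, 0.1847, 0.0079]
eef_rot: [-179.9, -0.1, -8.2]
contact_force: [-1.3, 0.2, 0.1]
gripper_width: 0.0732
gripper_force: 0.0
```

>>> play_rows([
  {"slide": [0,0,0],"delta_rot": [0,0,0],"fingers": 0},
  {"slide": [0,0,0],"delta_rot": [0,0,0],"fingers": 0},
  {"slide": [0,0,0],"delta_rot": [0,0,0],"fingers": 0},
  {"slide": [0,0,0],"delta_rot": [0,0,0],"fingers": 0},
])

```text
time_s: 3.32
tcp_pos: [0.4634, 0.1841, 0.0074]
eef_rot: [-180.0, -0.1, -8.2]
contact_force: [-0.2, -1.5, 6.6]
gripper_width: 0.0442
gripper_force: 3.3
```

```bash
python3 mb.py w2
```

```text
[0.46343491 0.18409672 0.00741169] [-1.79965331e+02 -5.50112585e-02 -8.16795044e+00] [-0.67554293 -1.03239829  6.6873059 ] 3.375
[[254.0, 123.0], [395.0, 123.0], [395.0, 254.0], [254.0, 254.0]] [[0.5277, 0.2071, 0.032], [0.5187, 0.1445, 0.032], [0.4557, 0.1503, 0.032], [0.4656, 0.2192, 0.032]] [0.49192479 0.18026297 0.032     ] [np.float64(0.0632), np.float64(0.0633)]
yaw 174.78212106475084
```

View pics/w2.png

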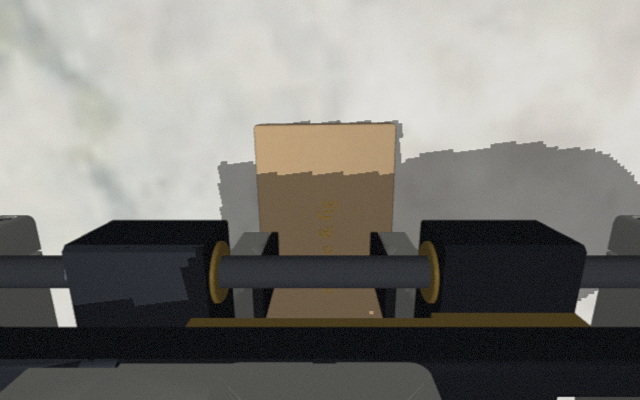

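The picture shows the box edges at columns 254 and 395 with the fingers at 270–380, inside the box's width. The 44 mm opening doesn't fit a 64 mm box, so I'll check from the scene camera.

Run:
```python
from h import *
c=cap("scene");p=proj(c,[.463,.184,.03]);print(p);u,v=map(int,p)
cv2.imwrite("pics/s2.png",cv2.resize(c['image'][v-70:v+50,max(0,u-80):u+80],None,fx=4.5,fy=4.5,interpolation=2))
```

```text
(np.float64(332.61655984534036), np.float64(308.366854017816))
```

View pics/s2.png

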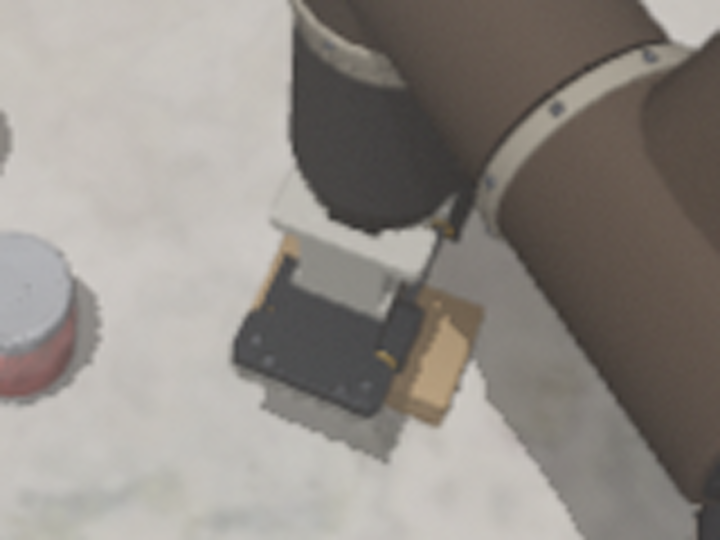

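The scene crop shows only the gripper over the box, with its body hiding the fingers, so it settles nothing. I'll open and read the force.

>>> play_rows([
  {"slide": [0,0,0],"delta_rot": [0,0,0],"fingers": 1},
  {"slide": [0,0,0],"delta_rot": [0,0,0],"fingers": 1},
  {"slide": [0,0,0],"delta_rot": [0,0,0],"fingers": 1},
])

```text
time_s: 3.8
tcp_pos: [0.464, 0.1849, 0.0074]
eef_rot: [-179.9, -0.1, -8.1]
contact_force: [1.7, 0.7, 5.5]
gripper_width: 0.0683
gripper_force: 2.7
```

>>> play_rows([
  {"slide": [0,0,0],"delta_rot": [0,0,0],"fingers": 1},
  {"slide": [0,0,0],"delta_rot": [0,0,0],"fingers": 1},
  {"slide": [0,0,0],"delta_rot": [0,0,0],"fingers": 1},
  {"slide": [0,0,0],"delta_rot": [0,0,0],"fingers": 0.6},
  {"slide": [0,0,0],"delta_rot": [0,0,0],"fingers": 0.6},
  {"slide": [0,0,0],"delta_rot": [0,0,0],"fingers": 0.6},
])

```text
time_s: 4.55
tcp_pos: [0.4629, 0.1839, 0.0066]
eef_rot: [180.0, 0.0, -8.2]
contact_force: [-0.2, 1.0, -0.5]
gripper_width: 0.0706
gripper_force: 0.0
```

>>> play_rows([
  {"slide": [0,0,0],"delta_rot": [0,0,0],"fingers": 0.5},
  {"slide": [0,0,0],"delta_rot": [0,0,0],"fingers": 0.5},
  {"slide": [0,0,0],"delta_rot": [0,0,0],"fingers": 0.5},
])

```text
time_s: 4.92
tcp_pos: [0.4628, 0.1838, 0.0066]
eef_rot: [180.0, 0.0, -8.2]
contact_force: [0.8, -0.9, 0.9]
gripper_width: 0.0657
gripper_force: 0.4
```

>>> play_rows([
  {"slide": [0,0,0],"delta_rot": [0,0,0],"fingers": 0.4},
  {"slide": [0,0,0],"delta_rot": [0,0,0],"fingers": 0.4},
  {"slide": [0,0,0],"delta_rot": [0,0,0],"fingers": 0.4},
])

```text
time_s: 5.3
tcp_pos: [0.4629, 0.1842, 0.0073]
eef_rot: [-180.0, -0.0, -8.2]
contact_force: [-2.7, 1.0, 8.9]
gripper_width: 0.0614
gripper_force: 8.0
```

Closing on the lid without gripping, plus the finger silhouette in the image, shows that the open tips sit about 25 mm above the reported TCP. I'll open the fingers and probe lower while watching the force.

>>> play_rows([
  {"slide": [0,0,0],"delta_rot": [0,0,0],"fingers": 1},
  {"slide": [0,0,0],"delta_rot": [0,0,0],"fingers": 1},
  {"slide": [0,0,0],"delta_rot": [0,0,0],"fingers": 1},
  {"slide": [0,0,0.02],"delta_rot": [0,0,0],"fingers": 1},
  {"slide": [0,0,0.02],"delta_rot": [0,0,0],"fingers": 1},
  {"slide": [0,0,0],"delta_rot": [0,0,0],"fingers": 1},
])

```text
time_s: 6.05
tcp_pos: [0.4627, 0.1837, 0.0002]
eef_rot: [180.0, 0.0, -8.2]
contact_force: [-0.2, -0.3, 0.7]
gripper_width: 0.088
gripper_force: 0.0
```

>>> play_rows([
  {"slide": [0,0,0.01],"delta_rot": [0,0,0],"fingers": 1},
  {"slide": [0,0,0.01],"delta_rot": [0,0,0],"fingers": 1},
  {"slide": [0,0,0],"delta_rot": [0,0,0],"fingers": 1},
])

```text
time_s: 6.42
tcp_pos: [0.4629, 0.1839, -0.0024]
eef_rot: [180.0, 0.0, -8.2]
contact_force: [-0.0, 0.4, -0.2]
gripper_width: 0.0873
gripper_force: 0.0
```

>>> play_rows([
  {"slide": [0,0,0.015],"delta_rot": [0,0,0],"fingers": 1},
  {"slide": [0,0,0.015],"delta_rot": [0,0,0],"fingers": 1},
  {"slide": [0,0,0],"delta_rot": [0,0,0],"fingers": 1},
])

```text
time_s: 6.8
tcp_pos: [0.4628, 0.1838, -0.0071]
eef_rot: [180.0, 0.0, -8.2]
contact_force: [-1.0, 0.2, 0.1]
gripper_width: 0.0876
gripper_force: 0.0
```

>>> play_rows([
  {"slide": [0,0,0.015],"delta_rot": [0,0,0],"fingers": 1},
  {"slide": [0,0,0.015],"delta_rot": [0,0,0],"fingers": 1},
  {"slide": [0,0,0],"delta_rot": [0,0,0],"fingers": 1},
])

```text
time_s: 7.18
tcp_pos: [0.4628, 0.1838, -0.0116]
eef_rot: [180.0, 0.0, -8.2]
contact_force: [0.4, 0.5, -0.4]
gripper_width: 0.0876
gripper_force: 0.0
```

>>> play_rows([
  {"slide": [0,0,0],"delta_rot": [0,0,0],"fingers": 0.3},
  {"slide": [0,0,0],"delta_rot": [0,0,0],"fingers": 0.3},
  {"slide": [0,0,0],"delta_rot": [0,0,0],"fingers": 0.3},
  {"slide": [0,0,0],"delta_rot": [0,0,0],"fingers": 0.3},
])

```text
time_s: 7.68
tcp_pos: [0.463, 0.184, -0.0113]
eef_rot: [-180.0, -0.0, -8.2]
contact_force: [0.4, 0.0, 0.5]
gripper_width: 0.0648
gripper_force: 15.0
```

Box gripped: 64.8 mm at 15 N. Next I lift it, square up and carry it across to in front of the press.

>>> play_rows([
  {"slide": [0,0,-0.2],"delta_rot": [0,0,0],"fingers": 0.3},
  {"slide": [0,0,-0.35],"delta_rot": [0,0,-0.9],"fingers": 0.3},
  {"slide": [0,0,-0.35],"delta_rot": [0,0,-0.9],"fingers": 0.3},
  {"slide": [0,0.3,-0.15],"delta_rot": [0,0,0],"fingers": 0.3},
  {"slide": [0,0.35,0],"delta_rot": [0,0,0],"fingers": 0.3},
  {"slide": [0,0.35,0],"delta_rot": [0,0,0],"fingers": 0.3},
  {"slide": [0,0.35,0],"delta_rot": [0,0,0],"fingers": 0.3},
  {"slide": [0,0.35,0],"delta_rot": [0,0,0],"fingers": 0.3},
], squeeze=20)

```text
time_s: 8.68
tcp_pos: [0.4627, -0.0726, 0.1462]
eef_rot: [-180.0, -0.0, 0.1]
contact_force: [0.5, -0.2, -1.8]
gripper_width: 0.0647
gripper_force: 20.0
```

>>> play_rows([
  {"slide": [-0.05,0.3,0],"delta_rot": [0,0,0],"fingers": 0.3},
  {"slide": [0,0.3,0],"delta_rot": [0,0,0],"fingers": 0.3},
  {"slide": [0,0,0],"delta_rot": [0,0,0],"fingers": 0.3},
])

```text
time_s: 9.05
tcp_pos: [0.455, -0.1634, 0.1457]
eef_rot: [180.0, 0.1, -0.2]
contact_force: [0.0, 0.4, -0.8]
gripper_width: 0.0647
gripper_force: 20.0
```

Run:
```python
from h import *
import pickle
c=cap("wrist");s=r.get_state();print(s['tcp_pos'],s['eef_rot'],s['contact_force'],s['gripper_width'],s['time_s'])
cv2.imwrite("pics/w3.png",c['image']);pickle.dump(c,open("w3.pkl","wb"))
```

```text
[ 0.45515113 -0.16222051  0.14572627] [-1.79990068e+02  5.28191778e-02 -1.13238820e-01] [ 0.48898381  0.19637054 -2.63023413] 0.06488868084458886 9.1
```

View pics/w3.png

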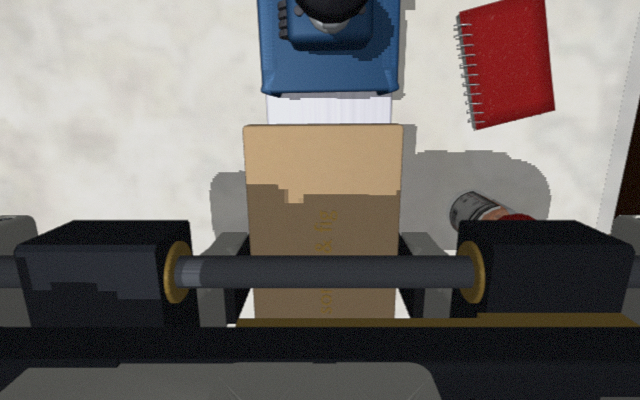

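The box is held straight at (244..402, front edge row 125). Ahead of it are the deck at columns 268..391 and the blue cover's front edge at about row 92, columns 262..398.

Run:
```python
from h import *
import pickle
c=pickle.load(open("w3.pkl","rb"));h=cv2.cvtColor(c['image'],cv2.COLOR_BGR2HSV)
m=cv2.inRange(h,(100,100,30),(125,255,255));t=cv2.inRange(h,(8,60,60),(25,255,255))
for v in (30,50,70,80,86):
    x=np.where(m[v,240:420]>0)[0]+240;print(v,x[0],x[-1],plane(c,x[0],v,.069)[:2].round(4),plane(c,x[-1],v,.069)[:2].round(4))
for v in (103,108,113,118):
    g=cv2.GaussianBlur(c['image'],(1,3),0)[v,:,0].astype(float)-c['image'][v,:,2]; x=np.where(g[250:410]>8)[0]+250
    print(v,x[0],x[-1],plane(c,x[0],v,.012)[:2].round(4),plane(c,x[-1],v,.012)[:2].round(4))
for u in (270,290,310,330,350,370,390):
    y=np.where(m[:,u]>0)[0];y=y[y<115];b=np.where(t[100:200,u]>0)[0]+100
    print(u,"cover low edge",y[-1],plane(c,u,y[-1],.069)[:2].round(4),"mouth@z.012",plane(c,u,y[-1],.012)[:2].round(4),"boxtop",b[0])
s=r.get_state();zt=s['tcp_pos'][2]+.0113+.032
for p in((244,125),(402,125)):print("box",plane(c,*p,zt).round(4))
x=[np.where(t[v,200:440]>0)[0]+200 for v in(140,180)];print([(a[0],a[-1]) for a in x])
for v,a in zip((140,180),x):print(plane(c,a[0],v,zt).round(4),plane(c,a[-1],v,zt).round(4))
```

```text
30 259 398 [ 0.5742 -0.1184] [ 0.574  -0.2141]
50 261 397 [ 0.5614 -0.1192] [ 0.5612 -0.2141]
70 262 397 [ 0.5483 -0.1192] [ 0.548  -0.2147]
80 263 396 [ 0.5416 -0.1196] [ 0.5413 -0.2143]
86 262 398 [ 0.5375 -0.1187] [ 0.5372 -0.216 ]
103 267 390 [ 0.5267 -0.1127] [ 0.5264 -0.2213]
108 267 390 [ 0.5224 -0.1126] [ 0.5221 -0.2215]
113 267 390 [ 0.5181 -0.1124] [ 0.5178 -0.2217]
118 268 390 [ 0.5138 -0.1131] [ 0.5135 -0.2219]
270 cover low edge 94 [ 0.532  -0.1242] mouth@z.012 [ 0.5343 -0.1157] boxtop 125
290 cover low edge 92 [ 0.5333 -0.1386] mouth@z.012 [ 0.5359 -0.1333] boxtop 125
310 cover low edge 91 [ 0.534 -0.153] mouth@z.012 [ 0.5367 -0.1508] boxtop 125
330 cover low edge 91 [ 0.5339 -0.1674] mouth@z.012 [ 0.5366 -0.1683] boxtop 125
350 cover low edge 90 [ 0.5346 -0.1817] mouth@z.012 [ 0.5374 -0.1858] boxtop 124
370 cover low edge 90 [ 0.5346 -0.196 ] mouth@z.012 [ 0.5374 -0.2033] boxtop 124
390 cover low edge 91 [ 0.5338 -0.2104] mouth@z.012 [ 0.5365 -0.2209] boxtop 124
box [ 0.5155 -0.1313  0.189 ]
box [ 0.5153 -0.1938  0.189 ]
[(np.int64(244), np.int64(402)), (np.int64(246), np.int64(400))]
[ 0.5096 -0.131   0.189 ] [ 0.5095 -0.1941  0.189 ]
[ 0.4934 -0.1308  0.189 ] [ 0.4932 -0.1941  0.189 ]
```

Run:
```python
from h import *
import pickle
c=pickle.load(open("top.pkl","rb"));h=cv2.cvtColor(c['image'],cv2.COLOR_BGR2HSV)
m=cv2.inRange(h,(0,120,60),(8,255,255))|cv2.inRange(h,(172,120,60),(180,255,255));m[:240]=0;m[280:]=0
k=max(cv2.findContours(m,0,2)[0],key=cv2.contourArea);q=cv2.minEnclosingCircle(k);print(q,cv2.boundingRect(k),plane(c,*q[0],.1))
```

```text
((440.0294189453125, 259.0), 9.459028244018555) (431, 251, 19, 17) [ 0.42658101 -0.3035907   0.1       ]
```

>>> play_rows([
  {"slide": [0.05,0.04,0],"delta_rot": [0,0,-0.24],"fingers": 0.3},
  {"slide": [0,0,0.3],"delta_rot": [0,0,0],"fingers": 0.3},
  {"slide": [0,0,0.3],"delta_rot": [0,0,0],"fingers": 0.3},
  {"slide": [0,0,0.2],"delta_rot": [0,0,0],"fingers": 0.3},
  {"slide": [0,0,0.1],"delta_rot": [0,0,0],"fingers": 0.3},
  {"slide": [0,0,0.03],"delta_rot": [0,0,0],"fingers": 0.3},
  {"slide": [0,0,0],"delta_rot": [0,0,0],"fingers": 0.3},
])

```text
time_s: 9.98
tcp_pos: [0.4639, -0.1666, 0.0068]
eef_rot: [180.0, -0.0, 1.3]
contact_force: [-0.2, -0.3, -1.5]
gripper_width: 0.0652
gripper_force: 20.0
```

>>> play_rows([
  {"slide": [0,0,0.014],"delta_rot": [0,0,0],"fingers": 0.3},
  {"slide": [0,0,0.014],"delta_rot": [0,0,0],"fingers": 0.3},
  {"slide": [0,0,0],"delta_rot": [0,0,0],"fingers": 0.3},
])

```text
time_s: 10.35
tcp_pos: [0.4634, -0.1671, 0.0026]
eef_rot: [-180.0, -0.0, 1.2]
contact_force: [-0.3, 0.1, -2.0]
gripper_width: 0.0651
gripper_force: 20.0
```

>>> play_rows([
  {"slide": [0,0.006,0.007],"delta_rot": [0,0,0],"fingers": 0.3},
  {"slide": [0.03,0,0],"delta_rot": [0,0,0],"fingers": 0.3},
  {"slide": [0.03,0,0],"delta_rot": [0,0,0],"fingers": 0.3},
  {"slide": [0.03,0,0],"delta_rot": [0,0,0],"fingers": 0.3},
  {"slide": [0,0,0],"delta_rot": [0,0,0],"fingers": 0.3},
])

```text
time_s: 10.98
tcp_pos: [0.4774, -0.1677, 0.0014]
eef_rot: [180.0, -0.0, 1.2]
contact_force: [-0.1, -0.3, -1.0]
gripper_width: 0.0648
gripper_force: 20.0
```

>>> play_rows([
  {"slide": [0.02,0,0],"delta_rot": [0,0,0],"fingers": 0.3},
  {"slide": [0.02,0,0],"delta_rot": [0,0,0],"fingers": 0.3},
  {"slide": [0.02,0,0],"delta_rot": [0,0,0],"fingers": 0.3},
  {"slide": [0,0,0],"delta_rot": [0,0,0],"fingers": 0.3},
])

```text
time_s: 11.48
tcp_pos: [0.4862, -0.1675, 0.0014]
eef_rot: [180.0, -0.0, 1.2]
contact_force: [0.4, 0.5, -1.5]
gripper_width: 0.065
gripper_force: 20.0
```

>>> play_rows([
  {"slide": [0.02,0,0],"delta_rot": [0,0,0],"fingers": 0.3},
  {"slide": [0,0,0],"delta_rot": [0,0,0],"fingers": 0.3},
  {"slide": [0,0,0],"delta_rot": [0,0,0],"fingers": 1},
  {"slide": [0,0,0],"delta_rot": [0,0,0],"fingers": 1},
  {"slide": [0,0,0],"delta_rot": [0,0,0],"fingers": 1},
  {"slide": [-0.04,0,0],"delta_rot": [0,0,0],"fingers": 1},
  {"slide": [-0.1,0,0],"delta_rot": [0,0,0],"fingers": 1},
  {"slide": [-0.1,0,0],"delta_rot": [0,0,0],"fingers": 1},
])

```text
time_s: 12.48
tcp_pos: [0.4512, -0.1682, 0.0013]
eef_rot: [-180.0, 0.0, 1.2]
contact_force: [0.0, -0.4, -0.5]
gripper_width: 0.0874
gripper_force: 0.0
```

>>> play_rows([
  {"slide": [-0.15,0,0],"delta_rot": [0,0,0],"fingers": 1},
  {"slide": [-0.15,0,0],"delta_rot": [0,0,0],"fingers": 1},
  {"slide": [0,0,0],"delta_rot": [0,0,0],"fingers": -0.6},
  {"slide": [0,0,0],"delta_rot": [0,0,0],"fingers": -0.6},
  {"slide": [0,0,0],"delta_rot": [0,0,0],"fingers": -0.6},
  {"slide": [0,0,0],"delta_rot": [0,0,0],"fingers": -0.6},
  {"slide": [0,0,0],"delta_rot": [0,0,0],"fingers": -0.6},
])

```text
time_s: 13.35
tcp_pos: [0.408, -0.1691, 0.0013]
eef_rot: [180.0, 0.0, 1.2]
contact_force: [0.3, -0.0, 0.1]
gripper_width: 0.0435
gripper_force: 0.0
```

```bash
python3 mb.py w4 | head -1
python3 - <<'E'
from h import *
c=cap("wrist")
h=cv2.cvtColor(c['image'],cv2.COLOR_BGR2HSV);t=cv2.inRange(h,(8,60,40),(25,255,255))
for v in(60,90,120,150,180,200):
    x=np.where(t[v,180:460]>0)[0]+180
    if len(x):print(v,x[0],x[-1],plane(c,x[0],v,.044).round(4),plane(c,x[-1],v,.044).round(4))
E
```

```text
[ 0.40794191 -0.16908022  0.00128592] [1.79999543e+02 1.54602497e-02 1.16750678e+00] [ 0.43144645 -0.21318226 -0.0942618 ] 13.4
60 241 407 [ 0.4918 -0.1352  0.044 ] [ 0.4931 -0.1982  0.044 ]
90 243 406 [ 0.481  -0.1356  0.044 ] [ 0.4823 -0.1987  0.044 ]
120 244 404 [ 0.4696 -0.1355  0.044 ] [ 0.4709 -0.1988  0.044 ]
150 246 403 [ 0.4578 -0.1359  0.044 ] [ 0.4591 -0.1994  0.044 ]
180 248 402 [ 0.4454 -0.1363  0.044 ] [ 0.4467 -0.1999  0.044 ]
200 249 400 [ 0.4369 -0.1364  0.044 ] [ 0.4382 -0.1997  0.044 ]
```

View pics/w4.png

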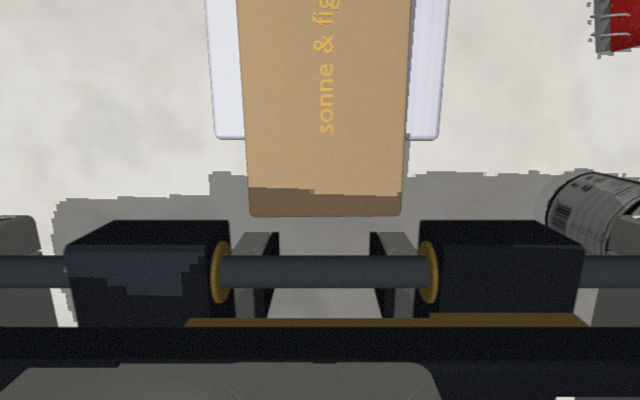

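The box sits free and straight on the deck: rear edge at row 215 (x≈0.43), columns 249..401, with the spice jar clear at the right. Next I push it from behind with the nearly closed fingers.

>>> play_rows([
  {"slide": [0.03,0,0],"delta_rot": [0,0,0],"fingers": -0.6},
  {"slide": [0.03,-0.006,0],"delta_rot": [0,0,0],"fingers": -0.6},
  {"slide": [0,0,0],"delta_rot": [0,0,0],"fingers": -0.6},
  {"slide": [0.01,0,0],"delta_rot": [0,0,0],"fingers": -0.6},
  {"slide": [0.01,0,0],"delta_rot": [0,0,0],"fingers": -0.6},
  {"slide": [0.01,0,0],"delta_rot": [0,0,0],"fingers": -0.6},
  {"slide": [0,0,0],"delta_rot": [0,0,0],"fingers": -0.6},
])

```text
time_s: 14.32
tcp_pos: [0.4214, -0.1679, 0.0014]
eef_rot: [-180.0, 0.0, 1.2]
contact_force: [-0.7, 0.5, -0.4]
gripper_width: 0.0176
gripper_force: 0.2
```

>>> play_rows([
  {"slide": [0.01,0,0],"delta_rot": [0,0,0],"fingers": -0.6},
  {"slide": [0.01,0,0],"delta_rot": [0,0,0],"fingers": -0.6},
  {"slide": [0.01,0,0],"delta_rot": [0,0,0],"fingers": -0.6},
  {"slide": [0.01,0,0],"delta_rot": [0,0,0],"fingers": -0.6},
  {"slide": [0,0,0],"delta_rot": [0,0,0],"fingers": -0.6},
])

```text
time_s: 14.95
tcp_pos: [0.4279, -0.1677, 0.0014]
eef_rot: [180.0, -0.0, 1.2]
contact_force: [-0.1, -0.1, -1.1]
gripper_width: 0.0175
gripper_force: 0.3
```

>>> play_rows([
  {"slide": [0.01,0,0],"delta_rot": [0,0,0],"fingers": -0.6},
  {"slide": [0.01,0,0],"delta_rot": [0,0,0],"fingers": -0.6},
  {"slide": [0.01,0,0],"delta_rot": [0,0,0],"fingers": -0.6},
  {"slide": [0.01,0,0],"delta_rot": [0,0,0],"fingers": -0.6},
])

```text
time_s: 15.45
tcp_pos: [0.4335, -0.1676, 0.0014]
eef_rot: [-180.0, -0.0, 1.2]
contact_force: [-1.5, -0.9, -0.9]
gripper_width: 0.0173
gripper_force: 0.8
```

>>> play_rows([
  {"slide": [0.01,0,0],"delta_rot": [0,0,0],"fingers": -0.6},
  {"slide": [0.01,0,0],"delta_rot": [0,0,0],"fingers": -0.6},
  {"slide": [0.01,0,0],"delta_rot": [0,0,0],"fingers": -0.6},
])

```text
time_s: 15.82
tcp_pos: [0.438, -0.1676, 0.0014]
eef_rot: [180.0, 0.0, 1.2]
contact_force: [-0.5, -0.3, -0.4]
gripper_width: 0.0177
gripper_force: 0.8
```

>>> play_rows([
  {"slide": [0.01,0,0],"delta_rot": [0,0,0],"fingers": -0.6},
  {"slide": [0.01,0,0],"delta_rot": [0,0,0],"fingers": -0.6},
  {"slide": [0.01,0,0],"delta_rot": [0,0,0],"fingers": -0.6},
])

```text
time_s: 16.2
tcp_pos: [0.4424, -0.1675, 0.0014]
eef_rot: [180.0, 0.0, 1.2]
contact_force: [-1.5, -0.6, -0.7]
gripper_width: 0.0177
gripper_force: 0.7
```

>>> play_rows([
  {"slide": [0,0,0],"delta_rot": [0,0,0],"fingers": -0.6},
  {"slide": [0,0,0],"delta_rot": [0,0,0],"fingers": -0.6},
])

```text
time_s: 16.45
tcp_pos: [0.4427, -0.1675, 0.0015]
eef_rot: [180.0, -0.0, 1.2]
contact_force: [0.2, -0.2, -0.8]
gripper_width: 0.0173
gripper_force: 0.3
```

Run:
```python
from h import *
c=cap("wrist");s=r.get_state();print(s['tcp_pos'],s['contact_force'])
h=cv2.cvtColor(c['image'],cv2.COLOR_BGR2HSV);t=cv2.inRange(h,(8,60,40),(25,255,255))
for u in(290,330,370):
    b=np.where(t[:228,u]>0)[0];print(u,b[0],b[-1],plane(c,u,b[0],.044),plane(c,u,b[-1],.044))
```

```text
[ 0.44270176 -0.16746879  0.00152035] [-0.9092327   0.02888779 -0.03647199]
290 32 227 [ 0.53673791 -0.15220484  0.044     ] [ 0.4599141  -0.15190919  0.044     ]
330 32 227 [ 0.53704746 -0.16713157  0.044     ] [ 0.46026746 -0.16905839  0.044     ]
370 33 227 [ 0.53701427 -0.1820776   0.044     ] [ 0.46062084 -0.18620861  0.044     ]
```

Drag is only about 1 N. I'll grip the rear lightly from the sides, so that slipping limits the push. To keep the wrist camera away from the knob I may turn the tool half round first, so I'm checking joint 6.

>>> play_rows([
  {"slide": [-0.04,0,0],"delta_rot": [0,0,0],"fingers": -0.6},
  {"slide": [-0.04,0,0],"delta_rot": [0,0,0],"fingers": -0.6},
  {"slide": [0,0,-0.4],"delta_rot": [0,0,0],"fingers": 0.9},
  {"slide": [0,0,-0.4],"delta_rot": [0,0,0],"fingers": 0.9},
])

```text
time_s: 17.0
tcp_pos: [0.4293, -0.1678, 0.1225]
eef_rot: [180.0, 0.1, 1.2]
contact_force: [3.1, -0.5, 0.2]
gripper_width: 0.0324
gripper_force: 0.0
```

Run:
```python
from h import *
s=r.get_state();print(s['joints'],s['tcp_pos'],s['eef_rot'],s['time_s'])
c=cap("wrist");h=cv2.cvtColor(c['image'],cv2.COLOR_BGR2HSV);t=cv2.inRange(h,(8,60,40),(25,255,255))
for u in(300,330,350):
    b=np.where(t[:228,u]>0)[0];print(u,b[0],b[-1],plane(c,u,b[0],.044),plane(c,u,b[-1],.044))
for v in (110,130,150):
    x=np.where(t[v,200:440]>0)[0]+200;print(plane(c,x[0],v,.044)[:2],plane(c,x[-1],v,.044)[:2])
```

```text
[ 3.24774471e+00  4.31852084e+00 -3.17938078e+01  8.20768072e-03
 -5.39938017e+01  8.79257071e+01] [ 0.42929194 -0.1677953   0.12254183] [1.79989532e+02 1.05820998e-01 1.17827336e+00] 17.0
300 49 166 [ 0.53611311 -0.14817899  0.044     ] [ 0.45325714 -0.1484516   0.044     ]
330 49 166 [ 0.53655147 -0.1692346   0.044     ] [ 0.45373038 -0.17132206  0.044     ]
350 49 166 [ 0.53684372 -0.18327242  0.044     ] [ 0.4540459  -0.18656993  0.044     ]
[ 0.49436785 -0.1358697 ] [ 0.49567475 -0.19883564]
[ 0.47997147 -0.13573843] [ 0.48129572 -0.19960816]
[ 0.46517142 -0.13635674] [ 0.46648228 -0.19964961]
```

Box: 37 mm in, rear at x = 0.4536, straight. Now the half turn, lowering joint 6 from 88° to about -92°, well above everything.

>>> play_rows([
  {"slide": [0,0,0],"delta_rot": [0,0,1],"fingers": 0.9},
  {"slide": [0,0,0],"delta_rot": [0,0,1],"fingers": 0.9},
  {"slide": [0,0,0],"delta_rot": [0,0,1],"fingers": 0.9},
  {"slide": [0,0,0],"delta_rot": [0,0,1],"fingers": 0.9},
  {"slide": [0,0,0],"delta_rot": [0,0,1],"fingers": 0.9},
  {"slide": [0,0,0],"delta_rot": [0,0,1],"fingers": 0.9},
  {"slide": [0,0,0],"delta_rot": [0,0,1],"fingers": 0.9},
  {"slide": [0,0,0],"delta_rot": [0,0,1],"fingers": 0.9},
])

```text
time_s: 18.05
tcp_pos: [0.43, -0.1677, 0.1214]
eef_rot: [-180.0, -0.0, -35.7]
contact_force: [-0.5, 0.5, -0.6]
gripper_width: 0.083
gripper_force: 0.0
```

>>> play_rows([
  {"slide": [0,0,0],"delta_rot": [0,0,1],"fingers": 0.9},
  {"slide": [0,0,0],"delta_rot": [0,0,1],"fingers": 0.9},
  {"slide": [0,0,0],"delta_rot": [0,0,1],"fingers": 0.9},
  {"slide": [0,0,0],"delta_rot": [0,0,1],"fingers": 0.9},
  {"slide": [0,0,0],"delta_rot": [0,0,1],"fingers": 0.9},
  {"slide": [0,0,0],"delta_rot": [0,0,1],"fingers": 0.9},
  {"slide": [0,0,0],"delta_rot": [0,0,1],"fingers": 0.9},
  {"slide": [0,0,0],"delta_rot": [0,0,1],"fingers": 0.9},
])

```text
time_s: 19.05
tcp_pos: [0.43, -0.1677, 0.1214]
eef_rot: [-180.0, -0.0, -72.3]
contact_force: [0.6, 0.0, -0.8]
gripper_width: 0.0832
gripper_force: 0.0
```

>>> play_rows([
  {"slide": [0,0,0],"delta_rot": [0,0,1],"fingers": 0.9},
  {"slide": [0,0,0],"delta_rot": [0,0,1],"fingers": 0.9},
  {"slide": [0,0,0],"delta_rot": [0,0,1],"fingers": 0.9},
  {"slide": [0,0,0],"delta_rot": [0,0,1],"fingers": 0.9},
  {"slide": [0,0,0],"delta_rot": [0,0,1],"fingers": 0.9},
  {"slide": [0,0,0],"delta_rot": [0,0,1],"fingers": 0.9},
  {"slide": [0,0,0],"delta_rot": [0,0,1],"fingers": 0.9},
  {"slide": [0,0,0],"delta_rot": [0,0,1],"fingers": 0.9},
])

```text
time_s: 20.05
tcp_pos: [0.43, -0.1677, 0.1214]
eef_rot: [-180.0, 0.0, -109.0]
contact_force: [-0.7, -0.8, 0.2]
gripper_width: 0.0835
gripper_force: 0.0
```

>>> play_rows([
  {"slide": [0,0,0],"delta_rot": [0,0,1],"fingers": 0.9},
  {"slide": [0,0,0],"delta_rot": [0,0,1],"fingers": 0.9},
  {"slide": [0,0,0],"delta_rot": [0,0,1],"fingers": 0.9},
  {"slide": [0,0,0],"delta_rot": [0,0,1],"fingers": 0.9},
  {"slide": [0,0,0],"delta_rot": [0,0,1],"fingers": 0.9},
  {"slide": [0,0,0],"delta_rot": [0,0,1],"fingers": 0.9},
  {"slide": [0,0,0],"delta_rot": [0,0,1],"fingers": 0.9},
  {"slide": [0,0,0],"delta_rot": [0,0,1],"fingers": 0.9},
])

```text
time_s: 21.05
tcp_pos: [0.43, -0.1677, 0.1214]
eef_rot: [-180.0, 0.0, -145.7]
contact_force: [-0.9, 0.0, -0.9]
gripper_width: 0.0833
gripper_force: 0.0
```

>>> play_rows([
  {"slide": [0,0,0],"delta_rot": [0,0,1],"fingers": 0.9},
  {"slide": [0,0,0],"delta_rot": [0,0,1],"fingers": 0.9},
  {"slide": [0,0,0],"delta_rot": [0,0,1],"fingers": 0.9},
  {"slide": [0,0,0],"delta_rot": [0,0,1],"fingers": 0.9},
  {"slide": [0,0,0],"delta_rot": [0,0,1],"fingers": 0.9},
  {"slide": [0,0,0],"delta_rot": [0,0,1],"fingers": 0.9},
  {"slide": [0,0,0],"delta_rot": [0,0,1],"fingers": 0.9},
  {"slide": [0,0,0],"delta_rot": [0,0,0.27],"fingers": 0.9},
])

```text
time_s: 22.05
tcp_pos: [0.43, -0.1677, 0.1214]
eef_rot: [180.0, 0.0, -178.9]
contact_force: [0.2, -0.7, -0.6]
gripper_width: 0.0834
gripper_force: 0.0
```

>>> play_rows([
  {"slide": [-0.224,0,0],"delta_rot": [0,0,0],"fingers": 0.9},
  {"slide": [0,0,0.3],"delta_rot": [0,0,0],"fingers": 0.9},
  {"slide": [0,0,0.3],"delta_rot": [0,0,0],"fingers": 0.9},
  {"slide": [0,0,0.146],"delta_rot": [0,0,0],"fingers": 0.9},
  {"slide": [0,0,0],"delta_rot": [0,0,0],"fingers": 0.9},
])

```text
time_s: 22.68
tcp_pos: [0.4624, -0.1671, 0.0081]
eef_rot: [-180.0, -0.2, -178.8]
contact_force: [-0.6, 0.2, 0.9]
gripper_width: 0.0832
gripper_force: 0.0
```

>>> play_rows([
  {"slide": [0,0,0],"delta_rot": [0,0,0],"fingers": 0.3},
  {"slide": [0,0,0],"delta_rot": [0,0,0],"fingers": 0.3},
  {"slide": [0,0,0],"delta_rot": [0,0,0],"fingers": 0.3},
  {"slide": [0,0,0],"delta_rot": [0,0,0],"fingers": 0.3},
], squeeze=3)

```text
time_s: 23.18
tcp_pos: [0.4648, -0.1671, 0.0104]
eef_rot: [-180.0, 0.1, -178.8]
contact_force: [-0.6, 0.9, 4.0]
gripper_width: 0.065
gripper_force: 3.0
```

>>> play_rows([
  {"slide": [-0.008,0,0],"delta_rot": [0,0,0],"fingers": 0.3},
  {"slide": [-0.008,0,0],"delta_rot": [0,0,0],"fingers": 0.3},
  {"slide": [-0.008,0,0],"delta_rot": [0,0,0],"fingers": 0.3},
  {"slide": [-0.008,0,0],"delta_rot": [0,0,0],"fingers": 0.3},
])

```text
time_s: 23.68
tcp_pos: [0.4684, -0.1669, 0.0091]
eef_rot: [180.0, -0.0, -178.8]
contact_force: [-2.0, -0.8, -1.0]
gripper_width: 0.0651
gripper_force: 3.0
```

>>> play_rows([
  {"slide": [-0.008,0,0],"delta_rot": [0,0,0],"fingers": 0.3},
  {"slide": [-0.008,0,0],"delta_rot": [0,0,0],"fingers": 0.3},
  {"slide": [-0.008,0,0],"delta_rot": [0,0,0],"fingers": 0.3},
  {"slide": [-0.008,0,0],"delta_rot": [0,0,0],"fingers": 0.3},
])

```text
time_s: 24.18
tcp_pos: [0.4737, -0.1668, 0.0095]
eef_rot: [180.0, 0.0, -178.8]
contact_force: [-1.5, 0.4, -2.1]
gripper_width: 0.0655
gripper_force: 3.0
```

>>> play_rows([
  {"slide": [-0.007,0,0],"delta_rot": [0,0,0],"fingers": 0.3},
  {"slide": [-0.007,0,0],"delta_rot": [0,0,0],"fingers": 0.3},
])

```text
time_s: 24.42
tcp_pos: [0.4757, -0.1668, 0.0095]
eef_rot: [180.0, 0.0, -178.8]
contact_force: [-0.5, 0.1, -0.2]
gripper_width: 0.0651
gripper_force: 3.0
```

>>> play_rows([
  {"slide": [-0.007,0,0],"delta_rot": [0,0,0],"fingers": 0.3},
  {"slide": [-0.007,0,0],"delta_rot": [0,0,0],"fingers": 0.3},
])

```text
time_s: 24.68
tcp_pos: [0.4778, -0.1668, 0.0095]
eef_rot: [180.0, 0.0, -178.8]
contact_force: [-0.7, -0.7, -0.6]
gripper_width: 0.0649
gripper_force: 3.0
```

>>> play_rows([
  {"slide": [-0.007,0,0],"delta_rot": [0,0,0],"fingers": 0.3},
  {"slide": [-0.007,0,0],"delta_rot": [0,0,0],"fingers": 0.3},
])

```text
time_s: 24.92
tcp_pos: [0.4799, -0.1667, 0.0095]
eef_rot: [-180.0, 0.0, -178.8]
contact_force: [-1.3, -0.3, -0.5]
gripper_width: 0.0652
gripper_force: 3.0
```

>>> play_rows([
  {"slide": [-0.007,0,0],"delta_rot": [0,0,0],"fingers": 0.3},
  {"slide": [-0.007,0,0],"delta_rot": [0,0,0],"fingers": 0.3},
])

```text
time_s: 25.18
tcp_pos: [0.482, -0.1667, 0.0095]
eef_rot: [-180.0, 0.0, -178.8]
contact_force: [-1.1, -0.7, -0.7]
gripper_width: 0.0652
gripper_force: 3.0
```

>>> play_rows([
  {"slide": [-0.007,0,0],"delta_rot": [0,0,0],"fingers": 0.3},
  {"slide": [-0.007,0,0],"delta_rot": [0,0,0],"fingers": 0.3},
])

```text
time_s: 25.42
tcp_pos: [0.4841, -0.1666, 0.0095]
eef_rot: [180.0, -0.0, -178.8]
contact_force: [-0.6, -0.6, -0.3]
gripper_width: 0.0651
gripper_force: 3.0
```

```bash
cat > rear.py <<'E'
from h import *
c=cap("wrist");s=r.get_state();print(s['tcp_pos'],s['contact_force'],s['time_s'])
h=cv2.cvtColor(c['image'],cv2.COLOR_BGR2HSV);t=cv2.inRange(h,(8,60,30),(25,255,255))
for u in(290,310,330,350):
    b=np.where(t[:300,u]>0)[0]
    if len(b):print(u,b[0],b[-1],len(b),"top",plane(c,u,b[0],.044)[:2].round(4),"bottom",plane(c,u,b[0],.012)[:2].round(4))
cv2.imwrite("pics/rear%d.png"%int(s['time_s']*10),c['image'][:330])
E
python3 rear.py
```

```text
[ 0.48431137 -0.16663533  0.00952095] [-0.89724262 -0.07465096 -1.02704151] 25.475
290 218 299 50 top [ 0.4644 -0.1816] bottom [ 0.4746 -0.1847]
310 218 299 50 top [ 0.4642 -0.1726] bottom [ 0.4743 -0.1738]
330 218 299 50 top [ 0.464  -0.1636] bottom [ 0.4741 -0.1628]
350 218 299 50 top [ 0.4638 -0.1546] bottom [ 0.4739 -0.1519]
```

The rear's lower edge is at row 218, so x = 0.4742. The box is following without slip and is about 57 mm in. Continuing.

>>> play_rows([
  {"slide": [-0.007,0,0],"delta_rot": [0,0,0],"fingers": 0.3},
  {"slide": [-0.007,0,0],"delta_rot": [0,0,0],"fingers": 0.3},
])

```text
time_s: 25.72
tcp_pos: [0.4862, -0.1666, 0.0095]
eef_rot: [180.0, -0.0, -178.8]
contact_force: [-1.3, 0.1, -1.1]
gripper_width: 0.0653
gripper_force: 3.0
```

>>> play_rows([
  {"slide": [-0.007,0,0],"delta_rot": [0,0,0],"fingers": 0.3},
  {"slide": [-0.007,0,0],"delta_rot": [0,0,0],"fingers": 0.3},
])

```text
time_s: 25.98
tcp_pos: [0.4883, -0.1665, 0.0095]
eef_rot: [180.0, -0.0, -178.8]
contact_force: [-1.0, 0.2, -1.4]
gripper_width: 0.0651
gripper_force: 3.0
```

>>> play_rows([
  {"slide": [-0.007,0,0],"delta_rot": [0,0,0],"fingers": 0.3},
  {"slide": [-0.007,0,0],"delta_rot": [0,0,0],"fingers": 0.3},
])

```text
time_s: 26.22
tcp_pos: [0.4904, -0.1665, 0.0095]
eef_rot: [180.0, 0.0, -178.8]
contact_force: [-0.8, -1.0, -1.0]
gripper_width: 0.0649
gripper_force: 3.0
```

>>> play_rows([
  {"slide": [-0.007,0,0],"delta_rot": [0,0,0],"fingers": 0.3},
  {"slide": [-0.007,0,0],"delta_rot": [0,0,0],"fingers": 0.3},
])

```text
time_s: 26.48
tcp_pos: [0.4925, -0.1665, 0.0095]
eef_rot: [-180.0, -0.0, -178.8]
contact_force: [-1.6, 0.1, -0.8]
gripper_width: 0.0648
gripper_force: 3.0
```

>>> play_rows([
  {"slide": [-0.007,0,0],"delta_rot": [0,0,0],"fingers": 0.3},
  {"slide": [-0.007,0,0],"delta_rot": [0,0,0],"fingers": 0.3},
])

```text
time_s: 26.72
tcp_pos: [0.4946, -0.1664, 0.0095]
eef_rot: [-180.0, -0.0, -178.8]
contact_force: [-1.3, -0.7, -0.5]
gripper_width: 0.0648
gripper_force: 3.0
```

```bash
python3 rear.py
```

```text
[ 0.49474382 -0.1664139   0.00953664] [-1.04135626  0.05871681 -1.30196072] 26.775
290 218 299 49 top [ 0.4749 -0.1814] bottom [ 0.4851 -0.1845]
310 218 299 49 top [ 0.4747 -0.1724] bottom [ 0.4849 -0.1735]
330 218 299 49 top [ 0.4745 -0.1634] bottom [ 0.4846 -0.1626]
350 218 299 49 top [ 0.4743 -0.1544] bottom [ 0.4844 -0.1517]
```

>>> play_rows([
  {"slide": [-0.007,0,0],"delta_rot": [0,0,0],"fingers": 0.3},
  {"slide": [-0.007,0,0],"delta_rot": [0,0,0],"fingers": 0.3},
])

```text
time_s: 27.02
tcp_pos: [0.4967, -0.1664, 0.0095]
eef_rot: [180.0, 0.0, -178.8]
contact_force: [-0.9, -0.4, -1.2]
gripper_width: 0.065
gripper_force: 3.0
```

>>> play_rows([
  {"slide": [-0.007,0,0],"delta_rot": [0,0,0],"fingers": 0.3},
  {"slide": [-0.007,0,0],"delta_rot": [0,0,0],"fingers": 0.3},
])

```text
time_s: 27.28
tcp_pos: [0.4988, -0.1663, 0.0095]
eef_rot: [-180.0, -0.0, -178.8]
contact_force: [-1.7, -0.4, -1.0]
gripper_width: 0.0653
gripper_force: 3.0
```

```bash
python3 rear.py
```

```text
[ 0.49899171 -0.1662922   0.00951979] [-1.05923986 -0.00385274 -1.26266976] 27.325
290 218 299 50 top [ 0.479  -0.1813] bottom [ 0.4892 -0.1844]
310 218 299 49 top [ 0.4789 -0.1723] bottom [ 0.489  -0.1735]
330 218 299 49 top [ 0.4787 -0.1633] bottom [ 0.4888 -0.1625]
350 218 299 50 top [ 0.4785 -0.1543] bottom [ 0.4886 -0.1516]
```

>>> play_rows([
  {"slide": [-0.007,0,0],"delta_rot": [0,0,0],"fingers": 0.3},
  {"slide": [-0.007,0,0],"delta_rot": [0,0,0],"fingers": 0.3},
])

```text
time_s: 27.58
tcp_pos: [0.4995, -0.1664, 0.0091]
eef_rot: [180.0, -0.1, -178.9]
contact_force: [-4.4, -1.0, -0.3]
gripper_width: 0.0654
gripper_force: 3.0
```

>>> play_rows([
  {"slide": [-0.007,0,0],"delta_rot": [0,0,0],"fingers": 0.3},
  {"slide": [-0.007,0,0],"delta_rot": [0,0,0],"fingers": 0.3},
])

```text
time_s: 27.82
tcp_pos: [0.5024, -0.1663, 0.0094]
eef_rot: [180.0, -0.1, -178.8]
contact_force: [-4.2, -0.5, -0.7]
gripper_width: 0.0649
gripper_force: 3.0
```

```bash
python3 rear.py
```

```text
[ 0.50273172 -0.16635141  0.00941044] [-4.19779577 -0.15183495 -0.97239795] 27.875
290 212 299 56 top [ 0.4799 -0.1813] bottom [ 0.4894 -0.1844]
310 212 299 55 top [ 0.4797 -0.1724] bottom [ 0.4892 -0.1735]
330 212 299 55 top [ 0.4795 -0.1634] bottom [ 0.489  -0.1626]
350 212 299 56 top [ 0.4793 -0.1545] bottom [ 0.4887 -0.1518]
```

Force jumped to 4.3 N and stays there. The box held at 0.489 while the pads slid on, so this is the stop, at about 72 mm. I'll confirm once with a slightly firmer grip, still below the limit.

>>> play_rows([
  {"slide": [0,0,0],"delta_rot": [0,0,0],"fingers": 0.3},
  {"slide": [-0.005,0,0],"delta_rot": [0,0,0],"fingers": 0.3},
  {"slide": [-0.005,0,0],"delta_rot": [0,0,0],"fingers": 0.3},
  {"slide": [0,0,0],"delta_rot": [0,0,0],"fingers": 0.3},
], squeeze=4)

```text
time_s: 28.38
tcp_pos: [0.5037, -0.1663, 0.0094]
eef_rot: [180.0, -0.1, -178.8]
contact_force: [-5.7, -1.9, -0.9]
gripper_width: 0.0649
gripper_force: 4.0
```

```bash
python3 rear.py
```

```text
[ 0.50367053 -0.16630054  0.00935422] [-5.74433671 -1.54330189 -0.29370145] 28.425
290 210 299 57 top [ 0.4802 -0.1813] bottom [ 0.4896 -0.1844]
310 210 299 57 top [ 0.48   -0.1723] bottom [ 0.4893 -0.1735]
330 210 299 57 top [ 0.4799 -0.1634] bottom [ 0.4891 -0.1626]
350 210 299 57 top [ 0.4797 -0.1545] bottom [ 0.4889 -0.1518]
```

Confirmed: 5.7 N and the box doesn't move. I'll release it, rise clear, and fix the knob position from the top view taken earlier.

>>> play_rows([
  {"slide": [0,0,0],"delta_rot": [0,0,0],"fingers": 0.9},
  {"slide": [0,0,0],"delta_rot": [0,0,0],"fingers": 0.9},
  {"slide": [0,0,0],"delta_rot": [0,0,0],"fingers": 0.9},
  {"slide": [0.07,0,-0.1],"delta_rot": [0,0,0],"fingers": 0.9},
  {"slide": [0,0,-0.35],"delta_rot": [0,0,0],"fingers": 0.9},
  {"slide": [0,0,-0.35],"delta_rot": [0,0,0],"fingers": -1},
  {"slide": [0,0,-0.35],"delta_rot": [0,0,0],"fingers": -1},
  {"slide": [0,0,-0.25],"delta_rot": [0,0,0],"fingers": -1},
], squeeze=20)

```text
time_s: 29.42
tcp_pos: [0.4938, -0.1665, 0.2234]
eef_rot: [-180.0, 0.2, -178.8]
contact_force: [0.5, 0.1, -0.5]
gripper_width: 0.0588
gripper_force: 0.0
```

Run:
```python
from h import *
import pickle
c=pickle.load(open("top.pkl","rb"));print(plane(c,383.9,192.4,.167))
g=cv2.cvtColor(c['image'],cv2.COLOR_BGR2GRAY)[165:220,355:405];m=(g<50).astype(np.uint8);m=cv2.morphologyEx(m,2,cv2.getStructuringElement(2,(9,9)))
k=max(cv2.findContours(m,0,2)[0],key=cv2.contourArea);q=cv2.minEnclosingCircle(k);print(q,plane(c,q[0][0]+355,q[0][1]+165,.16))
n=cap("top");s=r.get_state();print(s['tcp_pos'],s['contact_force'],s['gripper_width'],s['time_s'])
h=cv2.cvtColor(n['image'],cv2.COLOR_BGR2HSV);t=cv2.inRange(h,(8,70,60),(25,255,255))
cv2.imwrite("pics/t2.png",cv2.resize(n['image'][140:270,330:460],None,fx=4,fy=4))
```

```text
[ 0.57618115 -0.1669119   0.167     ]Traceback (most recent call last):
  File "<stdin>", line 5, in <module>
ValueError: max() iterable argument is empty
```

The knob measures (0.576, -0.167), as expected from the mouth plus 42 mm. Moving over it with shut fingers.

>>> play_rows([
  {"slide": [-0.277,0,0],"delta_rot": [0,0,0],"fingers": -1},
  {"slide": [-0.277,0,0],"delta_rot": [0,0,0],"fingers": -1},
  {"slide": [0,0,0],"delta_rot": [0,0,0],"fingers": -1},
  {"slide": [0,0,0],"delta_rot": [0,0,0],"fingers": -1},
  {"slide": [0,0,0.1],"delta_rot": [0,0,0],"fingers": -1},
  {"slide": [0,0,0.1],"delta_rot": [0,0,0],"fingers": -1},
  {"slide": [0,0,0],"delta_rot": [0,0,0],"fingers": -1},
])

```text
time_s: 30.3
tcp_pos: [0.5755, -0.1646, 0.1877]
eef_rot: [180.0, -0.2, -178.8]
contact_force: [0.6, 0.0, 0.3]
gripper_width: 0.0005
gripper_force: 0.0
```

>>> play_rows([
  {"slide": [0,0,0.03],"delta_rot": [0,0,0],"fingers": -1},
  {"slide": [0,0,0.03],"delta_rot": [0,0,0],"fingers": -1},
  {"slide": [0,0,0.03],"delta_rot": [0,0,0],"fingers": -1},
  {"slide": [0,0,0],"delta_rot": [0,0,0],"fingers": -1},
])

```text
time_s: 30.8
tcp_pos: [0.5768, -0.1647, 0.1756]
eef_rot: [180.0, -0.0, -178.8]
contact_force: [0.8, 0.6, -0.0]
gripper_width: 0.0006
gripper_force: 0.0
```

Run:
```python
from h import *
n=cap("top");s=r.get_state();print(s['tcp_pos'],s['contact_force'],s['gripper_width'],s['joints'],s['time_s'])
w=cap("scene")
p=proj(w,[.57,-.167,.17]);u,v=map(int,p)
cv2.imwrite("pics/s3.png",cv2.resize(w['image'][v-55:v+65,u-70:u+70],None,fx=4.5,fy=4.5,interpolation=2))
```

```text
[ 0.57701962 -0.16471638  0.17590234] [0.49304228 0.0521062  0.81552606] 0.0005449308109566852 [ 2.71022217e+00  1.45839703e+01 -1.12719868e+01  2.57780147e-03
 -6.41569393e+01 -9.15369604e+01] 30.85
```

View pics/s3.png

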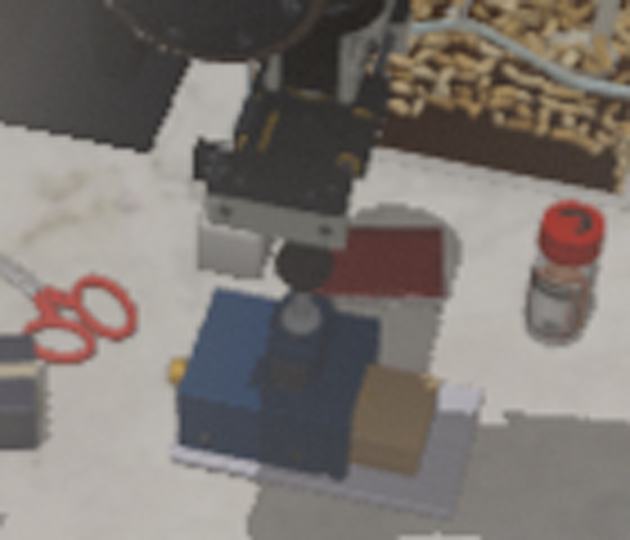

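The picture shows the box in the press mouth, squarely on the deck, and the shut gripper over the black knob. The spice jar stands untouched. Pressing down.

>>> play_rows([
  {"slide": [0,-0.012,0.03],"delta_rot": [0,0,0],"fingers": -1},
  {"slide": [0,0,0.03],"delta_rot": [0,0,0],"fingers": -1},
  {"slide": [0,0,0.03],"delta_rot": [0,0,0],"fingers": -1},
  {"slide": [0,0,0],"delta_rot": [0,0,0],"fingers": -1},
])

```text
time_s: 31.4
tcp_pos: [0.5767, -0.1665, 0.1619]
eef_rot: [180.0, -0.1, -178.8]
contact_force: [0.3, 0.6, -0.4]
gripper_width: 0.0006
gripper_force: 0.0
```

>>> play_rows([
  {"slide": [0,0,0.03],"delta_rot": [0,0,0],"fingers": -1},
  {"slide": [0,0,0.03],"delta_rot": [0,0,0],"fingers": -1},
  {"slide": [0,0,0.03],"delta_rot": [0,0,0],"fingers": -1},
  {"slide": [0,0,0],"delta_rot": [0,0,0],"fingers": -1},
])

```text
time_s: 31.9
tcp_pos: [0.5767, -0.1665, 0.1485]
eef_rot: [180.0, -0.1, -178.8]
contact_force: [-0.1, -0.8, 0.1]
gripper_width: 0.0005
gripper_force: 0.0
```

>>> play_rows([
  {"slide": [0,0,0.025],"delta_rot": [0,0,0],"fingers": -1},
  {"slide": [0,0,0.025],"delta_rot": [0,0,0],"fingers": -1},
  {"slide": [0,0,0],"delta_rot": [0,0,0],"fingers": -1},
])

```text
time_s: 32.28
tcp_pos: [0.5772, -0.1666, 0.1417]
eef_rot: [-180.0, 0.0, -178.8]
contact_force: [-1.1, 0.8, 2.6]
gripper_width: 0.0003
gripper_force: 1.6
```

>>> play_rows([
  {"slide": [0,0,0.02],"delta_rot": [0,0,0],"fingers": -1},
  {"slide": [0,0,0.02],"delta_rot": [0,0,0],"fingers": -1},
  {"slide": [0,0,0],"delta_rot": [0,0,0],"fingers": -1},
])

```text
time_s: 32.65
tcp_pos: [0.5772, -0.1666, 0.1355]
eef_rot: [-180.0, 0.0, -178.8]
contact_force: [-0.4, 1.1, 3.8]
gripper_width: 0.0004
gripper_force: 2.1
```

>>> play_rows([
  {"slide": [0,0,0.02],"delta_rot": [0,0,0],"fingers": -1},
  {"slide": [0,0,0],"delta_rot": [0,0,0],"fingers": -1},
])

```text
time_s: 32.9
tcp_pos: [0.5772, -0.1665, 0.1325]
eef_rot: [-180.0, 0.0, -178.8]
contact_force: [-0.7, 0.2, 4.9]
gripper_width: 0.0004
gripper_force: 2.3
```

Contact came at about 0.142, so the bottom should be near 0.122. Continuing.

>>> play_rows([
  {"slide": [0,0,0.02],"delta_rot": [0,0,0],"fingers": -1},
  {"slide": [0,0,0.02],"delta_rot": [0,0,0],"fingers": -1},
  {"slide": [0,0,0],"delta_rot": [0,0,0],"fingers": -1},
])

```text
time_s: 33.28
tcp_pos: [0.5773, -0.1666, 0.1272]
eef_rot: [-180.0, 0.0, -178.8]
contact_force: [-2.2, 1.4, 9.9]
gripper_width: 0.0005
gripper_force: 4.8
```

>>> play_rows([
  {"slide": [0,0,0.015],"delta_rot": [0,0,0],"fingers": -1},
  {"slide": [0,0,0],"delta_rot": [0,0,0],"fingers": -1},
])

```text
time_s: 33.52
tcp_pos: [0.5773, -0.1666, 0.1253]
eef_rot: [-180.0, 0.0, -178.8]
contact_force: [-2.0, 1.5, 12.2]
gripper_width: 0.0005
gripper_force: 5.7
```

>>> play_rows([
  {"slide": [0,0,0.01],"delta_rot": [0,0,0],"fingers": -1},
  {"slide": [0,0,0],"delta_rot": [0,0,0],"fingers": -1},
])

```text
time_s: 33.78
tcp_pos: [0.5774, -0.1666, 0.124]
eef_rot: [-180.0, 0.1, -178.8]
contact_force: [-4.1, 2.0, 12.4]
gripper_width: 0.0003
gripper_force: 6.3
```

>>> play_rows([
  {"slide": [0,0,0.01],"delta_rot": [0,0,0],"fingers": -1},
  {"slide": [0,0,0],"delta_rot": [0,0,0],"fingers": -1},
])

```text
time_s: 34.02
tcp_pos: [0.5773, -0.1666, 0.1227]
eef_rot: [-180.0, 0.1, -178.8]
contact_force: [-3.3, 2.2, 14.0]
gripper_width: 0.0004
gripper_force: 7.0
```

>>> play_rows([
  {"slide": [0,0,0.007],"delta_rot": [0,0,0],"fingers": -1},
  {"slide": [0,0,0],"delta_rot": [0,0,0],"fingers": -1},
])

```text
time_s: 34.28
tcp_pos: [0.5774, -0.1666, 0.1225]
eef_rot: [-180.0, 0.1, -178.8]
contact_force: [-6.8, 3.5, 18.8]
gripper_width: 0.0004
gripper_force: 9.5
```

Force climbs without travel, so the knob is on its hard stop. One small extra nudge, then up.

>>> play_rows([
  {"slide": [0,0,0.005],"delta_rot": [0,0,0],"fingers": -1},
  {"slide": [0,0,0],"delta_rot": [0,0,0],"fingers": -1},
])

```text
time_s: 34.52
tcp_pos: [0.5774, -0.1666, 0.1225]
eef_rot: [-180.0, 0.1, -178.8]
contact_force: [-7.1, 4.3, 23.0]
gripper_width: 0.0006
gripper_force: 11.8
```

>>> play_rows([
  {"slide": [0,0,-0.03],"delta_rot": [0,0,0],"fingers": -1},
  {"slide": [0,0,-0.03],"delta_rot": [0,0,0],"fingers": -1},
  {"slide": [0,0,-0.04],"delta_rot": [0,0,0],"fingers": -1},
  {"slide": [0,0,-0.06],"delta_rot": [0,0,0],"fingers": -1},
  {"slide": [0,0,-0.15],"delta_rot": [0,0,0],"fingers": -1},
  {"slide": [0,0,-0.3],"delta_rot": [0,0,0],"fingers": -1},
  {"slide": [0.2,0,-0.2],"delta_rot": [0,0,0],"fingers": -1},
  {"slide": [0.3,-0.1,0],"delta_rot": [0,0,0],"fingers": -1},
])

```text
time_s: 35.52
tcp_pos: [0.5031, -0.1828, 0.2427]
eef_rot: [-180.0, 0.2, -178.8]
contact_force: [0.1, -0.3, -0.8]
gripper_width: 0.0004
gripper_force: 0.0
```

>>> play_rows([
  {"slide": [0.3,0.3,0],"delta_rot": [0,0,0],"fingers": -1},
  {"slide": [0,0.35,0],"delta_rot": [0,0,0],"fingers": -1},
  {"slide": [0,0.35,0],"delta_rot": [0,0,0],"fingers": -1},
  {"slide": [0,0.35,0],"delta_rot": [0,0,0],"fingers": -1},
  {"slide": [0,0,0],"delta_rot": [0,0,0],"fingers": -1},
])

```text
time_s: 36.15
tcp_pos: [0.4536, 0.0204, 0.2408]
eef_rot: [180.0, -0.0, -178.6]
contact_force: [-0.2, -0.2, -0.4]
gripper_width: 0.0006
gripper_force: 0.0
```

Run:
```python
from h import *
s=r.get_state();print(s['tcp_pos'],s['contact_force'],s['time_s'])
n=cap("top");w=cap("scene")
h=cv2.cvtColor(n['image'],cv2.COLOR_BGR2HSV);t=cv2.inRange(h,(8,60,60),(25,255,255));t[:200]=0;t[260:]=0;t[:,:350]=0;t[:,410:]=0
x=cv2.boundingRect(t);print(x,"rear",plane(n,x[0]+x[2]/2,x[1]+x[3],.044),"front",plane(n,x[0]+x[2]/2,x[1],.044))
a=cv2.resize(n['image'][100:270,190:460],(800,504));cv2.imwrite("pics/t3.png",a)
```

```text
[0.45359713 0.02041238 0.24076276] [-0.24740135 -0.23860902 -0.3789708 ] 36.15
(365, 214, 26, 19) rear [ 0.4879649  -0.16641249  0.044     ] front [ 0.53479781 -0.16700885  0.044     ]
```

View pics/t3.png

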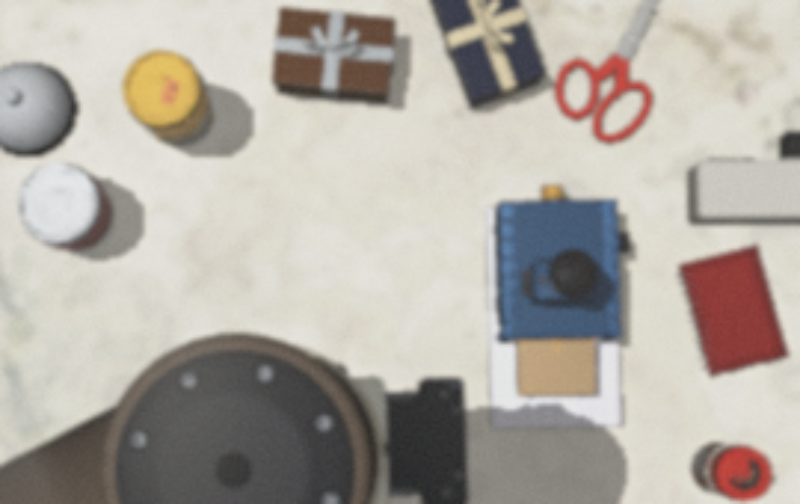

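The box stays in the press with its rear at x≈0.488, unmoved; the knob at (575,272) is back up and the jars are in place. Handing in.

```bash
python3 -c "
from plant import r
print(r.close_job())"
```

```text
the job is handed in; nothing more can be done
None
```

The box is in the press against its stop, about 72 mm in (5.7 N peak reading); the knob was pressed to its hard stop and came back up, the jars were left alone, and the job was handed in at about 36 s with no verdict returned.

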